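# Load an electroporation cuvette

## Robot

A 7-joint arm with a two-finger parallel gripper is mounted at the origin on a cart in front of the work surface, level with it; the furniture and walls round the work are solid. World frame = base frame: x ahead of the robot, y to its left, z up, the work surface at z = 0. Lengths are in mm, angles in rad, forces in N, time in s.
With the tool pointing down it reaches from about 400 to 900 mm from the base axis. Payload 5.6 kg.
Tool frame: the origin (TCP) lies at the very end of the fingers, on their centre line; the grasp point (between the pads) lies tcp_to_grasp behind it (tcp_to_grasp is the distance from the TCP to the grasp point, in mm); z points along the fingers, y is the line along which they close (so a half turn about z gives the same grasp; the last joint's range is limited). The gripper opens to 92 mm and grips with 3 to 60 N. Pads are 20 mm wide; open, the fingers measure 128 mm over their backs; the gripper's body (75 mm by 189 mm) begins 69 mm behind the grasp point.
Start: joints at [1.283, 0.468, -0.012, 1.603, 0.006, 1.071, -0.056], TCP at [157.493, -630.639, 214.592] pointing down, gripper open.
Joint ranges: [-2.53, 2.53], [-0.31, 2.02], [-1.57, 1.55], [0.28, 2.44], [-1.29, 4.43], [0.15, 1.84], [-2.92, 2.92]. Speed limits (rad/s): [2.57, 2.57, 3.14, 3.14, 3.14, 3.14, 3.14].

## Interface

Orientations are given as a unit quaternion [w, x, y, z].
In Python, from plant import get_obs, read_camera, sign_off, recognise, regions_of, tcp_to_grasp gives the robot as it stands.
- The arm moves only by the shell command python3 -m handwheel 'ROWS'. ROWS is JSON, one flat list of numbers, 7 for each row, row after row: the turn, a rotation vector about the world's x, y, z in degrees, then the shift along the world's x, y, z in cm, then the closure in counts, from 0 (fully open) to 255 (shut). In form: [wx, wy, wz, tx, ty, tz, fingers, wx, wy, wz, tx, ty, tz, fingers, ...]. A call has exactly 5 rows; each row shifts and turns the commanded pose from where the row before left it; what a row does not reach is not made up. A row lasts 1/8 s, in which the tool goes at most 62.5 mm and 10.7 degrees, less where a joint would pass 70% of its speed; a pose out of reach is approached as far as the arm can. A call is refused whole if a number of a shift passes 6.25 or a number of a turn 10.7, either way. A call with a gripper value outside its range is refused whole. The fingers move at their own pace and stop on an object; the grip force is fixed at half the most. Time passes only in rows, so rows that do not move let the fingers close, or fill a call up. It gives the time, the measured TCP pose, the force, the opening and the grip force at its end, in the units of the state.
- get_obs(): the state, without advancing time (a new reading comes with each control period).
- read_camera(name): name is "scene" or "top" or "wrist"; returns a dict with "pixels" (480x640x3 uint8, red, green, blue), "K" (3x3 intrinsics, pixels), "dist_coeffs" ([k1, k2, p1, p2, k3] as OpenCV has them; the pictures are not rectified), "position" and "attitude" of the camera in the world. Camera axes: x right, y up, looking along -z (the intrinsics and any distortion apply to the point x, -y, -z); pixel columns grow to the right and rows downward; lengths in mm; the calibration is good to about 2 mm. A picture is of the moment at which its call begins. There is no depth.
- sign_off(): hands the job in; it is judged then, once.
Trained networks look in a picture, given as the dict that the camera call returned (one of the last four; its "shot" number tells which), for a name from the list of things; names that differ only in an ending like _2 or _b are one class to them, and where a whole thing is asked for, a point or a joint stands for the part that bears it (a point fixed in the world has none). Each returns a list of dicts, best first, with "p" (0 to 1); they miss things now and then, are a little off and sometimes report something else, mostly with a low value. They report only what shows in the picture. A call takes as long as a camera call.
- recognise(picture, thing): "extent" ([centre column, centre row, width, height] as shares, 0 to 1, of the picture: columns of its width, rows of its height, round what is visible of it).
- regions_of(picture, thing): "pixels" (480x640 bool, what is visible of it) and "extent" ([centre column, centre row, width, height] as shares, 0 to 1, of the picture: columns of its width, rows of its height, round what is visible of it).
The state is a dict: "t": time; "qpos": joint angles; "qvel": joint speeds; "joint_torque": joint torques, N m; "tcp_pos": TCP position; "ee_rot": TCP orientation; "contact_force": force on the tool from outside, world axes, zero at the start; "ft_torque": the same for the moment, N m; "grip_width": finger opening in mm; "gripper_force": force on a finger pad.
Only numpy, scipy, OpenCV 4.12 (cv2) and the standard library are available. Lean on these libraries where they do the work, as an engineer would, in place of code of your own. Each camera call takes 0.05 s, during which the arm holds its last target. There are 200 camera calls.

## Task

Get the sample ready to pulse: stand the blue-capped cuvette in the pocket of the white carrier while the carrier is still out on the bench, its metal faces to the carrier's left and right so that the contacts can reach them. Then take the carrier by its dark handle, cuvette aboard, and slide it along the track into the pulser until its white shield plate is up against the front of the instrument. Keep the cuvette upright throughout, leave the red-capped cuvette where it is in the block, and leave everything released.

Things in the scene. Friction and masses are not known exactly. Their poses are not given: they have to be found in the camera images.
- cuvette_blue_mid (a point): Middle (half-way up) of the loose blue-capped cuvette, 58 mm tall, 20 g: clear square body 12.5 x 12.5 mm over the lower 40 mm, square blue cap 16 x 16 mm over the top 18 mm (grasp the cap; its middle is 20 mm above this point). z points up to the cap; the two metal faces look to +y and -y. Starts upright in the block.
- cuvette_red_mid (a point): Middle of the red-capped cuvette, otherwise the same as the blue one, standing in another place of the same block.
- block: Fixed grey-blue chilled block, 136 (x) x 44 (y) x 24 mm high, origin at the centre of its underside. Three square places, 15 mm wide and 18 mm deep (floor 6 mm above the bench), in a row along x, 45 mm apart. The cuvettes stand in two of them, axes parallel to the block's.
- carrier_handle (a point): Grip point of the loose white carrier (120 g): middle of its dark upright handle (12 mm thick along y, 36 mm long along x), 36 mm above the carrier's underside; handle top at 48 mm. x points from handle to pocket, y left, z up. The flat base is 34 mm wide, 5 mm thick, and reaches from 18 mm behind this point to 67 mm ahead, with a rounded nose.
- carrier_shield (a point): Centre of the rear (pocket-side) face of the carrier's white shield plate, which is 4 mm thick, 60 mm wide and reaches from 12 to 68 mm above the carrier's underside; 22 mm ahead of carrier_handle and 40 mm above the underside. Same axes. This face meets the pulser's front when the carrier is home.
- carrier_seat (a point): Where the cuvette's middle lies when fully down in the carrier's pocket: 53 mm ahead of carrier_handle, 34 mm above the carrier's underside; same axes. The pocket is 15.2 mm square inside, floor 29 mm below this point; its flared rims (about 22 mm inside) end 6 mm below this point left, right and in front; a 10 mm wide back rest on the handle side ends 11 mm above it.
- pulser: Fixed low cream instrument, 150 wide x 130 deep x 80 mm high. Origin: middle of the chamber mouth in its front face, at bench level; x points into the chamber, y left, z up. The chamber is 36 mm wide, its floor 5 mm above the bench, roofed by a clear window 70 mm above that floor. Carrier fully home: carrier_handle at x = -22 mm, z = 41 mm.
- track (a point): Centre line of the light grey track in front of the mouth, at x = -45 mm in the pulser's frame and on its upper face (5 mm above the bench). The track is 70 mm wide and reaches 95 mm out from the mouth, level with the chamber floor. Two blue-green guides on it, 8 mm high, are 36.4 mm apart from here to the mouth and flare outward from here to about 59 mm apart at x = -90 mm.
- chamber (a point): Point inside the chamber, x = 31 mm, z = 39 mm in the pulser's frame, where carrier_seat lies when the carrier is fully home.
- contact_left (a joint): Bowed brass spring contact on the chamber's left: 0 relaxed, grows (m, at most 0.006) as the cuvette's metal face pushes it outward; about 0.0017 with a cuvette home. 700 N/m; the carrier slides in with a push of 2 to 8 N.
- contact_right (a joint): The same on the chamber's right.

How it is judged:
By the outcome, as a careful person would: the job done as asked, in the order asked, and still so for the second after the job is handed in, with the robot touching nothing.
It also fails if it takes over 64 s, if anything falls off the work surface, if the arm or the gripper's body presses on something with over 40 N, if the wrist force passes 120 N, or if a joint passes its speed limit or range.

## Working session

There is one attempt and no reset: what is moved stays moved. The work goes in short steps, Python scripts to look and compute and a shell command to move; the robot and the scene stay as the last step left them, time stands still between calls to the robot, and variables do not carry over. Pictures are saved under pics/ and viewed, at most 10 in all, crops included, and the job is handed in when it is done.

```bash
ls; mkdir -p pics
cat > h.py <<'E'
import numpy as np, cv2, json
from scipy.spatial.transform import Rotation as R
from plant import *
def rot(a):
    a=np.array(a,float)
    return a if a.shape==(3,3) else R.from_quat(a[[1,2,3,0]]).as_matrix()
def ray(p,uv):
    u=cv2.undistortPoints(np.array(uv,float).reshape(-1,1,2),np.array(p["K"],float),np.array(p["dist_coeffs"],float)).reshape(-1,2)
    d=np.c_[u[:,0],-u[:,1],-np.ones(len(u))]@rot(p["attitude"]).T
    return np.array(p["position"],float),d
def atz(p,uv,z):
    o,d=ray(p,uv); return o+d*((z-o[2])/d[:,2])[:,None]
def proj(p,X):
    Rm=rot(p["attitude"]); c=(np.atleast_2d(X)-p["position"])@Rm
    c=c*[1,-1,-1]
    return cv2.projectPoints(c.reshape(-1,1,3),np.zeros(3),np.zeros(3),np.array(p["K"],float),np.array(p["dist_coeffs"],float))[0].reshape(-1,2)
def save(p,n): cv2.imwrite("pics/"+n,np.array(p["pixels"])[:,:,::-1])
E
python3 - <<'E'
from h import *
o=get_obs();print(o["t"],o["tcp_pos"],o["ee_rot"],o["grip_width"],tcp_to_grasp)
for n in("top","scene"):
    p=read_camera(n);save(p,n+"0.png");print(n,p["position"],p["attitude"],p["K"])
    for t in("cuvette_blue_mid","cuvette_red_mid","block","carrier_handle","pulser"):
        for r in regions_of(p,t)[:2]:
            m=r["pixels"].astype(np.uint8);print(t,round(r["p"],2),[round(x,3) for x in r["extent"]],[np.round(x,2) for x in cv2.minAreaRect(cv2.findNonZero(m))] if m.any() else 0)
E
```

```text
pics
0.0 [ 157.30563471 -630.04606785  213.61979273] [-9.00322178e-04  9.92518764e-01  1.22088740e-01 -1.80324803e-04] 91.80232861660079 18.700000000000003
top [ 416.06578581   20.86302709 1195.55023848] [ 0.71191157  0.02945665 -0.05029616 -0.69984607] [[520.83925085   0.         318.78415294]
 [  0.         520.83925085 247.41801473]
 [  0.           0.           1.        ]]
cuvette_blue_mid 0.49 [0.34, 0.463, 0.125, 0.232] [array([218.99, 222.73]), array([105.89,  72.89]), np.float64(78.02)]
cuvette_red_mid 0.46 [0.661, 0.592, 0.013, 0.023] [array([423.5, 282.5]), array([8.49, 9.9 ]), np.float64(45.0)]
cuvette_red_mid 0.39 [0.649, 0.549, 0.015, 0.022] [array([415.8, 263.6]), array([ 8.05, 10.73]), np.float64(63.43)]
block 0.9 [0.645, 0.548, 0.062, 0.123] [array([412.75, 265.19]), array([60.41, 22.07]), np.float64(68.63)]
carrier_handle 0.68 [0.509, 0.569, 0.042, 0.082] [array([324.28, 272.35]), array([37.66, 24.39]), np.float64(79.38)]
pulser 0.79 [0.341, 0.461, 0.125, 0.236] [array([219.23, 222.15]), array([106.29,  72.96]), np.float64(78.69)]
scene [-19.78409136 778.92739139 607.23437598] [-0.2687069  -0.15214471  0.47124094  0.82618434] [[593.07098123   0.         314.65823266]
 [  0.         593.07098123 252.7921693 ]
 [  0.           0.           1.        ]]
cuvette_blue_mid 0.67 [0.641, 0.449, 0.012, 0.045] [array([408.5, 214. ]), array([20.,  9.]), np.float64(90.0)]
cuvette_red_mid 0.6 [0.606, 0.443, 0.018, 0.046] [array([388. , 211.5]), array([21.,  8.]), np.float64(90.0)]
block 0.76 [0.604, 0.47, 0.108, 0.048] [array([386.29, 224.84]), array([65.03, 19.33]), np.float64(6.58)]
carrier_handle 0.67 [0.642, 0.448, 0.011, 0.043] [array([408.5, 214. ]), array([18.,  5.]), np.float64(90.0)]
carrier_handle 0.59 [0.535, 0.543, 0.073, 0.097] [array([345.07, 265.72]), array([40.83, 43.45]), np.float64(60.75)]
```

Run:
```python
import cv2
a=cv2.imread("pics/top0.png")[140:340,160:460]; b=cv2.imread("pics/scene0.png")[160:330,230:470]
a=cv2.resize(a,(800,533),interpolation=3);cv2.imwrite("pics/a.png",a)
cv2.imwrite("pics/b.png",cv2.resize(b,(800,567),interpolation=3))
```

```text
(no output)
```

View pics/a.png

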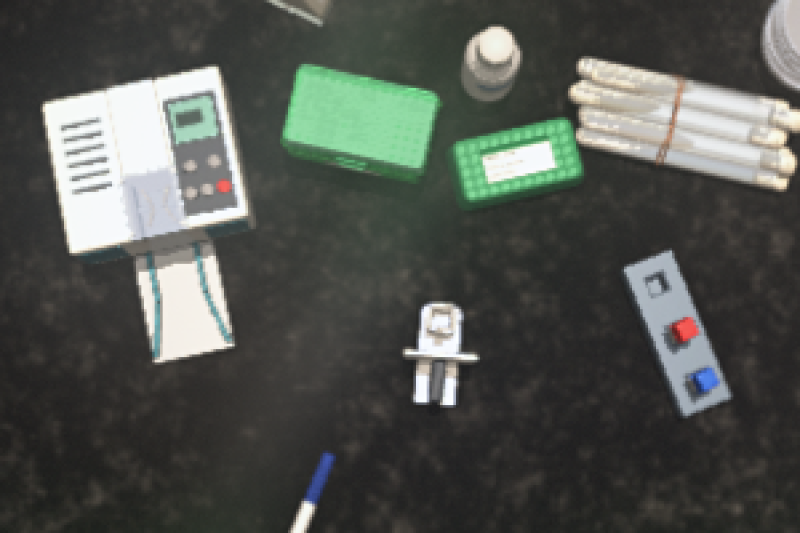

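View pics/b.png

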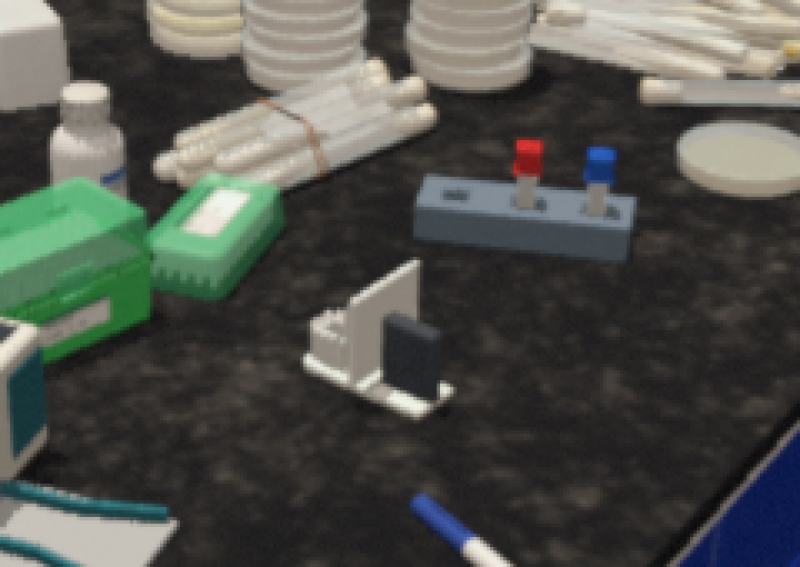

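The top crop shows the blue cap at crop (706,379), i.e. full-image (425,282), and the red cap at (417,263). The carrier is at about (324,272) with its pocket up-image. The pulser mouth is at about (224,230), with the track running down to (233,272).

Run:
```python
from h import *
p=read_camera("top")
c=lambda u,v:(160+u/2.6667,140+v/2.6667)
def s(n,z,*pts): print(n,np.round(atz(p,[c(*q) for q in pts],z)[:,:2],1).tolist())
s("blue top",64,(707,378)); s("red top",64,(686,328))
s("block top corners",24,(624,266),(671,251),(731,399),(684,415)); s("hole",24,(656,283))
s("shield top L,R",68,(403,351),(478,357)); s("handle top front/back",48,(439,362),(436,400)); s("seat rim",28,(441,321)); s("base tail",5,(414,404),(455,406))
s("pulser top corners FL,FR, BL,BR",80,(70,252),(250,215),(43,103),(218,67))
s("track end",5,(156,361),(233,346)); s("track",5,(136,255),(212,240)); s("guide ends",13,(155,357),(231,342)); s("guide start",13,(152,256),(197,246))
p=read_camera("scene")
c=lambda u,v:(230+u/3.3333,160+v/3.3333)
s("blue top sc",64,(602,152)); s("red",64,(530,145)); s("handle top corners",48,(385,314),(400,312),(441,332))
s("shield top",68,(350,303),(420,262))
p=read_camera("wrist");print(p["position"],p["attitude"],p["K"])
```

```text
blue top [[473.1, -246.4]]
red top [[514.2, -229.0]]
block top corners [[570.0, -184.3], [583.9, -225.2], [457.5, -276.6], [443.4, -235.9]]
hole [[555.9, -212.0]]
shield top L,R [[491.1, 4.4], [487.2, -56.8]]
handle top front/back [[483.8, -25.9], [452.4, -23.8]]
seat rim [[519.6, -27.9]]
base tail [[450.0, -6.7], [448.9, -41.9]]
pulser top corners FL,FR, BL,BR [[565.5, 276.1], [598.5, 130.7], [688.9, 304.6], [721.7, 161.1]]
track end [[482.7, 215.0], [496.9, 149.3]]
track [[574.0, 235.7], [588.3, 170.3]]
guide ends [[485.7, 214.7], [499.7, 150.2]]
guide start [[572.3, 220.4], [581.7, 182.0]]
blue top sc [[470.4, -236.9]]
red [[511.5, -219.2]]
handle top corners [[485.2, -15.3], [479.6, -22.0], [450.0, -17.3]]
shield top [[488.7, 14.5], [482.6, -45.8]]
[ 226.8629208  -613.01950962  384.80253876] [ 0.78186822 -0.09988605  0.07837327 -0.61037898] [[330.50802924   0.         314.27261357]
 [  0.         330.50802924 240.33191114]
 [  0.           0.           1.        ]]
```

```bash
python3 -m handwheel '[0,0,0.8,3.2,3.85,0,0, 0,0,0.8,3.2,3.85,0,0, 0,0,0.8,3.2,3.85,0,0, 0,0,0.8,3.2,3.85,0,0, 0,0,0.8,3.2,3.85,0,0]'; python3 -m handwheel '[0,0,0.8,3.2,3.85,0,0, 0,0,0.8,3.2,3.85,0,0, 0,0,0.8,3.2,3.85,0,0, 0,0,0.8,3.2,3.85,0,0, 0,0,0.8,3.2,3.85,0,0]'; python3 -m handwheel '[0,0,0,0,0,0,0,0,0,0,0,0,0,0,0,0,0,0,0,0,0,0,0,0,0,0,0,0,0,0,0,0,0,0,0]'
python3 - <<'E'
from h import *
p=read_camera("wrist");save(p,"w1.png");print(p["position"],rot(p["attitude"]).round(3).tolist())
print(proj(p,[[473,-246,64],[514,-229,64],[556,-212,24]]).round(1).tolist())
for t in("cuvette_blue_mid","cuvette_red_mid","block"):
    for r in regions_of(p,t)[:2]:
        m=r["pixels"].astype(np.uint8);print(t,round(r["p"],2),[np.round(x,2) for x in cv2.minAreaRect(cv2.findNonZero(m))])
E
```

```text
t: 1.38
tcp_pos: [318.5, -436.9, 214.9]
ee_rot: [0.0, 0.988, 0.157, 0.0]
contact_force: [0.6, -0.1, 0.2]
grip_width: 92.2
gripper_force: 0.0
t: 2.0
tcp_pos: [478.4, -244.5, 214.9]
ee_rot: [0.0, 0.982, 0.191, 0.0]
contact_force: [0.1, -1.1, -0.6]
grip_width: 92.2
gripper_force: 0.0
t: 2.62
tcp_pos: [477.1, -246.2, 214.6]
ee_rot: [0.0, 0.982, 0.19, -0.0]
contact_force: [-0.8, 0.0, 0.0]
grip_width: 91.7
gripper_force: 0.0
[ 543.48085576 -219.33490796  384.81048421] [[0.374, 0.897, 0.234], [-0.927, 0.362, 0.094], [-0.001, -0.252, 0.968]]
[[312.8, 232.4], [312.3, 187.6], [312.4, 140.7]]
cuvette_blue_mid 0.85 [array([312.08, 228.67]), array([22.45, 16.19]), np.float64(79.7)]
cuvette_red_mid 0.79 [array([311.5, 185.5]), array([17., 17.]), np.float64(90.0)]
block 0.74 [array([311.59, 180.75]), array([127.08,  42.85]), np.float64(89.06)]
```

View pics/w1.png

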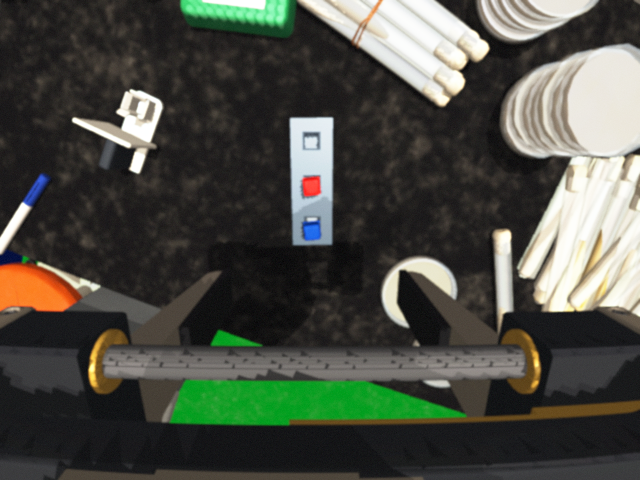

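The wrist picture shows the block running straight up the image (x 290–333, y 117–245). The blue cap is at (311,229), red at (311,186), and the fingers are symmetric about column 311. I'll refine the position next.

Run:
```python
from h import *
def fit(p,uv0,X0,yaw,h):  # blue mask
    px=np.array(p["pixels"]).astype(int); hsv=cv2.cvtColor(np.array(p["pixels"]),cv2.COLOR_RGB2HSV)
    m=((hsv[...,0]>100)&(hsv[...,0]<130)&(hsv[...,1]>130)).astype(np.uint8)
    n,l,s,c=cv2.connectedComponentsWithStats(m)
    i=1+np.argmin(np.hypot(*(c[1:]-uv0).T)+ (s[1:,4]<6)*1e3)
    return c[i],s[i]
def hullc(p,X,yaw):
    c,s=np.cos(yaw),np.sin(yaw)
    P=[[X[0]+a*8*c-b*8*s,X[1]+a*8*s+b*8*c,z] for a in(-1,1) for b in(-1,1) for z in(46,64)]
    h=cv2.convexHull(proj(p,P).astype(np.float32)); M=cv2.moments(h); return np.array([M['m10'],M['m01']])/M['m00']
from scipy.optimize import least_squares
for n,uv in(("wrist",(311,229)),("top",(424.7,282)),("scene",(410.6,208))):
    p=read_camera(n); c,s=fit(p,uv,0,0,0)
    f=least_squares(lambda x:hullc(p,[x[0],x[1]],np.radians(22.2))-c,[473,-246]).x
    print(n,c,s,f.round(1))
p=read_camera("wrist")
print(atz(p,[(290,117.5),(332.5,117.5),(332.5,245),(291.5,245)],24).round(1).tolist())
o=get_obs();print(o["tcp_pos"],o["ee_rot"], rot(o["ee_rot"]).round(4).tolist())
```

```text
wrist [311.75555556 230.71428571] [303 221  18  20 315] [ 472.8 -244.6]
top [279.6091954  318.72413793] [275 310  11  19  87] [ 473. -246.]
scene [409.5257732  209.05154639] [405 204  10  11  97] [ 473. -246.]
[[569.3, -180.9, 24.0], [585.8, -221.8, 24.0], [459.4, -274.8, 24.0], [442.0, -231.8, 24.0]]
[ 477.51784983 -245.60664958  214.58920835] [ 2.52936440e-06  9.81588133e-01  1.91009782e-01 -1.00685437e-06] [[0.927, 0.375, -0.0], [0.375, -0.927, -0.0], [-0.0, 0.0, -1.0]]
```

```bash
python3 -m handwheel '[0,0,0.2,-0.44,0,-4.5,0, 0,0,0,0,0,-4.5,0, 0,0,0,0,0,-4.5,0, 0,0,0,0,0,-3,0, 0,0,0,0,0,-1.3,0]'; python3 -m handwheel '[0,0,0,0,0,0,0, 0,0,0,0,0,0,0, 0,0,0,0,0,0,150, 0,0,0,0,0,0,255, 0,0,0,0,0,0,255]';python3 -m handwheel '[0,0,0,0,0,0,255, 0,0,0,0,0,0,255, 0,0,0,0,0,0,255, 0,0,0,0,0,0,255, 0,0,0,0,0,0,255]'
```

```text
t: 3.65
tcp_pos: [472.3, -245.1, 34.9]
ee_rot: [-0.001, 0.981, 0.193, -0.001]
contact_force: [-0.1, -0.6, 1.3]
grip_width: 91.6
gripper_force: 0.0
t: 4.28
tcp_pos: [473.3, -245.8, 37.0]
ee_rot: [0.0, 0.981, 0.193, 0.0]
contact_force: [-0.4, -0.2, -0.1]
grip_width: 64.1
gripper_force: 0.0
t: 4.9
tcp_pos: [473.1, -245.6, 36.6]
ee_rot: [0.0, 0.981, 0.193, -0.0]
contact_force: [-0.4, -0.4, 0.1]
grip_width: 15.6
gripper_force: 30.0
```

```bash
python3 -m handwheel '[0,0,0,0,0,2,255, 0,0,0,0,0,4,255, 0,0,0,0,0,4,255, 0,0,-2.6,0,1,2,255, 0,0,-2.6,-0.4,3,0,255]'; python3 -m handwheel '[0,0,-2.6,-0.4,4,0,255, 0,0,-2.6,-0.5,4,0,255, 0,0,-2.6,-0.5,4,0,255, 0,0,-2.6,-0.5,3,0,255, 0,0,-2.6,-0.5,2,0,255]';python3 -m handwheel '[0,0,-2.6,-0.5,0.7,0,255, 0,0,-2.6,0,0,0,255, 0,0,-2.6,0,0,0,255, 0,0,0,0,0,0,255, 0,0,0,0,0,0,255]'
python3 - <<'E'
from h import *
o=get_obs();print(o["tcp_pos"],np.degrees(np.arctan2(rot(o["ee_rot"])[1,0],rot(o["ee_rot"])[0,0])))
p=read_camera("wrist");save(p,"w2.png")
print(proj(p,[[520,-28,28],[491,4,68],[487,-57,68],[467,-25,48],[450,-7,5],[449,-42,5]]).round(1).tolist())
q=read_camera("top")
q["pixels"]
cv2.imwrite("pics/w2c.png",cv2.resize(cv2.cvtColor(p["pixels"],cv2.COLOR_RGB2BGR)[60:320,160:480],(800,650)[:2] if 0 else (738,600),interpolation=cv2.INTER_CUBIC))
E
```

```text
t: 5.52
tcp_pos: [470.3, -207.1, 158.5]
ee_rot: [0.001, 0.989, 0.146, 0.002]
contact_force: [-0.7, 0.1, -1.2]
grip_width: 15.3
gripper_force: 30.0
t: 6.15
tcp_pos: [444.7, -34.1, 156.7]
ee_rot: [-0.0, 0.999, 0.035, 0.0]
contact_force: [-0.1, -0.0, 0.3]
grip_width: 15.7
gripper_force: 30.0
t: 6.78
tcp_pos: [440.1, -28.6, 156.6]
ee_rot: [0.0, 0.999, -0.033, -0.0]
contact_force: [-0.1, -0.7, -0.3]
grip_width: 15.7
gripper_force: 30.0
[440.05872221 -28.62707397 156.5860879 ] -3.7349150433348957
[[308.4, 144.8], [269.0, 184.7], [347.7, 184.7], [308.8, 208.7], [292.6, 219.9], [327.9, 218.6]]
```

View pics/w2c.png

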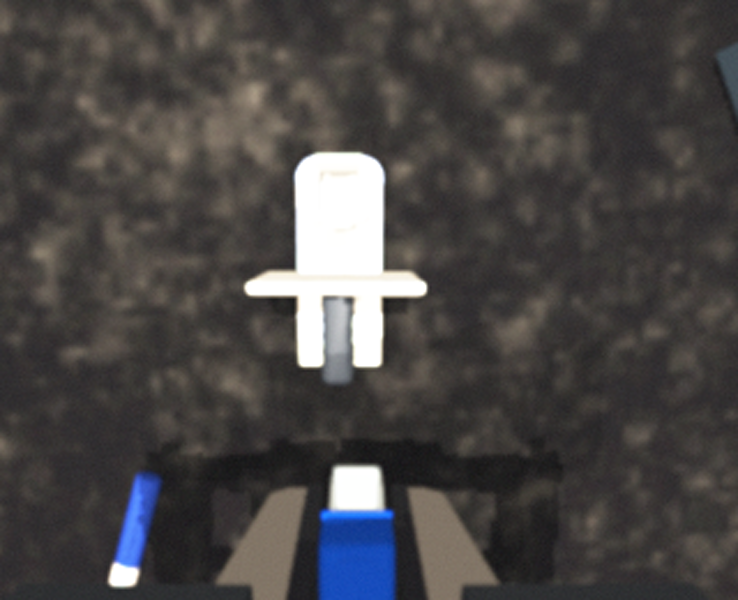

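The wrist crop shows the carrier square to the tool. The shield ends are at crop (246,288)/(427,288), the handle is centred on column 338 and the base on 340. The held cuvette is upright, with its bottom front edge at crop (332–382,466).

Run:
```python
from h import *
p=read_camera("wrist")
c=lambda u,v:(160+u/2.3063,60+v/2.3077)
yaw=np.radians(-3.8);ex=np.array([np.cos(yaw),np.sin(yaw),0]);ey=np.array([-ex[1],ex[0],0])
o=get_obs();T=np.array([440.2,-28.4,156.6])
def loc(n,z,*pts):
    X=atz(p,[c(*q) for q in pts],z)-T; print(n,[(round(float(x@ex),1),round(float(x@ey),1)) for x in X])
z0=T[2]+18.7-49
loc("body bottom front",z0,(332,466),(382,466)); loc("cap lower front edge",z0+40,(320,512),(393,512))
loc("shield top L R back edge",68,(246,290),(427,290)); loc("shield front edge",68,(265,271),(412,271))
loc("base sides",5,(297,240),(384,240)); loc("nose",5,(340,152)); loc("tail",5,(310,366),(368,366));loc("handle top",48,(325,297),(351,297),(325,352),(351,352))
g=cv2.cvtColor(p["pixels"],cv2.COLOR_RGB2GRAY)
cl=g[115:185,275:345];cl=cv2.resize(cl,(600,600),interpolation=cv2.INTER_CUBIC)
cl=np.clip((cl.astype(float)-190)*4,0,255).astype(np.uint8);cv2.imwrite("pics/w3.png",cl)
```

```text
body bottom front [(4.9, 7.0), (4.9, -6.9)]
cap lower front edge [(7.2, 8.4), (7.3, -8.0)]
shield top L R back edge [(47.8, 37.5), (47.9, -23.5)]
shield front edge [(54.1, 30.9), (54.2, -18.3)]
base sides [(62.6, 24.8), (62.6, -11.1)]
nose [(97.4, 6.9)]
tail [(9.7, 20.1), (9.7, -4.8)]
handle top [(43.4, 11.7), (43.5, 2.2), (23.2, 11.9), (23.2, 2.2)]
```

View pics/w3.png

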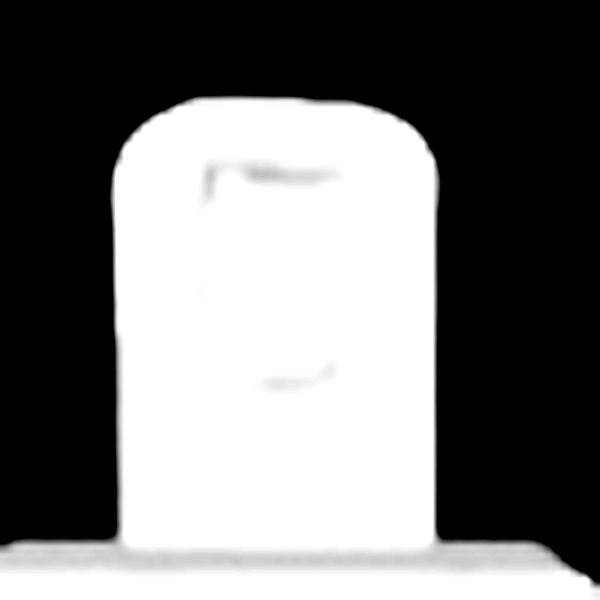

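The pocket is overexposed in this view. The carrier lateral offset is 6.9 mm and the forward offset about 82–83 mm, so I'll hover close above it and check again.

```bash
python3 -m handwheel '[0,0,0,2.5,0.04,0,255, 0,0,0,3,0.05,0,255, 0,0,0,2.8,0.05,0,255, 0,0,0,0,0,-2.5,255, 0,0,0,0,0,-2.5,255]'; python3 -m handwheel '[0,0,0,0,0,-2.3,255, 0,0,0,0,0,0,255, 0,0,0,0,0,0,255, 0,0,0,0,0,0,255, 0,0,0,0,0,0,255]'
python3 - <<'E'
from h import *
o=get_obs();print(o["tcp_pos"])
p=read_camera("wrist");s=read_camera("scene");t=read_camera("top")
P=lambda p,a,b,c,d:cv2.resize(cv2.cvtColor(p["pixels"],cv2.COLOR_RGB2BGR)[a:b,c:d],(400,600) if 0 else (400,400),interpolation=cv2.INTER_CUBIC)
cv2.imwrite("pics/c4.png",np.hstack([P(p,160,300,245,385),P(s,200,300,290,390)]))
E
```

```text
t: 7.55
tcp_pos: [523.5, -27.3, 105.9]
ee_rot: [-0.0, 0.999, -0.033, 0.0]
contact_force: [0.3, -0.4, 0.5]
grip_width: 15.7
gripper_force: 30.0
t: 8.18
tcp_pos: [523.6, -27.3, 84.4]
ee_rot: [0.0, 0.999, -0.033, 0.001]
contact_force: [0.2, 0.2, -0.7]
grip_width: 15.6
gripper_force: 30.0
[523.60139727 -27.28781981  84.38394021]
```

View pics/c4.png

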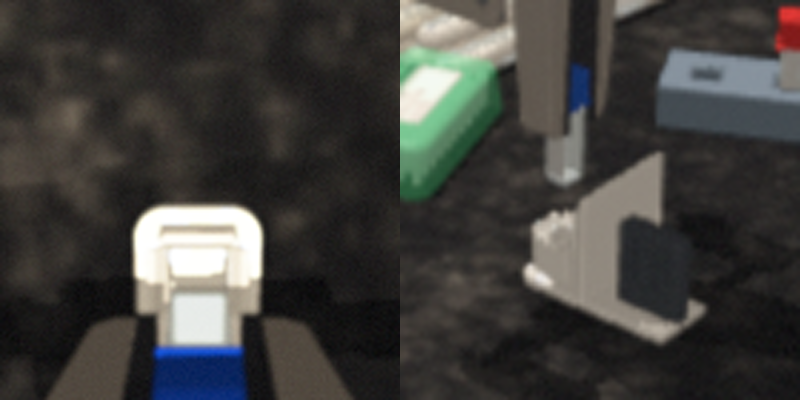

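The crop shows the cuvette (bottom edge at crop row 292, centre column 200) in line with the carrier (centre column 198.5). The nose is at row 206 and the front rim at rows 226–240.

Run:
```python
from h import *
p=read_camera("wrist")
c=lambda u,v:(245+u/2.857-.3,160+v/2.857-.3)
yaw=np.radians(-3.8);ex=np.array([np.cos(yaw),np.sin(yaw),0]);ey=np.array([-ex[1],ex[0],0])
T=np.array([523.3,-27.1,83.6]);z0=T[2]-30.3
def loc(n,z,*pts):
    X=atz(p,[c(*q) for q in pts],z)-T; print(n,[(round(float(x@ex),1),round(float(x@ey),1)) for x in X])
loc("body bottom front",z0,(173,292),(228,292)); loc("cap lower front",z0+40,(154,348),(245,348))
loc("nose z5",5,(198.5,206)); loc("sides",5,(134,250),(263,250))
for z in(28,20,5): loc(f"rim features z{z}",z,(160,226),(237,226),(160,240),(237,240),(168,248),(228,248),(170,275))
print(proj(p,[T+ex*a+[0,0,z-T[2]] for a,z in((6.25,z0),(8,z0+40),(14,5),(11,28),(7.6,20),(7.6,5))]).round(1).tolist())
print([c(0,v)[1] for v in(292,348,206,226,240,248)])
```

```text
body bottom front [(4.9, 6.2), (4.9, -6.1)]
cap lower front [(7.4, 8.6), (7.4, -8.0)]
nose z5 [(13.4, 0.6)]
sides [(1.0, 18.3), (1.0, -17.1)]
rim features z28 [(13.7, 10.1), (13.7, -9.0), (10.1, 10.1), (10.1, -9.0), (8.0, 8.2), (8.0, -6.8), (1.0, 7.7)]
rim features z20 [(11.6, 10.4), (11.7, -9.3), (7.9, 10.5), (7.9, -9.3), (5.8, 8.4), (5.8, -7.0), (-1.5, 8.0)]
rim features z5 [(7.8, 11.1), (7.8, -9.9), (3.9, 11.1), (3.9, -9.9), (1.6, 8.9), (1.6, -7.5), (-6.1, 8.4)]
[[315.0, 259.9], [315.2, 280.4], [314.9, 231.1], [315.0, 242.5], [315.0, 244.1], [314.9, 239.1]]
[261.90511025551274, 281.5060903045152, 231.803605180259, 238.80395519775988, 243.70420021001047, 246.50434021701085]
```

```bash
python3 -m handwheel '[0,0,0,0.03,0.04,-1,255, 0,0,0,0,0,-1,255, 0,0,0,0,0,-0.8,255, 0,0,0,0,0,-0.5,255, 0,0,0,0,0,0,255]'; python3 -m handwheel '[0,0,0,0,0,-0.4,255, 0,0,0,0,0,-0.4,255, 0,0,0,0,0,-0.3,255, 0,0,0,0,0,0,255, 0,0,0,0,0,0,255]'
```

```text
t: 9.0
tcp_pos: [523.1, -26.8, 50.0]
ee_rot: [-0.0, 0.999, -0.033, -0.001]
contact_force: [-0.1, 0.7, 0.3]
grip_width: 15.5
gripper_force: 30.0
t: 9.62
tcp_pos: [523.5, -26.8, 39.7]
ee_rot: [0.0, 0.999, -0.033, 0.0]
contact_force: [0.5, -1.1, -1.0]
grip_width: 15.8
gripper_force: 30.0
```

```bash
python3 -m handwheel '[0,0,0,0,0,-0.2,255, 0,0,0,0,0,-0.15,255, 0,0,0,0,0,0,255, 0,0,0,0,0,0,255, 0,0,0,0,0,0,255]'
python3 -m handwheel '[0,0,0,0,0,0,200, 0,0,0,0,0,0,0, 0,0,0,0,0,0,0, 0,0,0,0,0,0,0, 0,0,0,0,0,0,0]';python3 -m handwheel '[0,0,0,0,0,0,0, 0,0,0,0,0,3,0, 0,0,0,0,0,5,0, 0,0,0,-3,0.2,5,0, 0,0,0,-5,0.33,3,0]'
python3 -m handwheel '[0,0,0,-3,0.2,0,0, 0,0,0,-3,0.2,0,0, 0,0,0,0,0,0,0, 0,0,0,0,0,0,0, 0,0,0,0,0,0,0]'
python3 - <<'E'
from h import *
o=get_obs();print(o["tcp_pos"])
p=read_camera("wrist");s=read_camera("scene")
P=lambda p,a,b,c,d:cv2.resize(cv2.cvtColor(p["pixels"],cv2.COLOR_RGB2BGR)[a:b,c:d],(400,400),interpolation=cv2.INTER_CUBIC)
cv2.imwrite("pics/c5.png",np.hstack([P(p,100,240,245,385),P(s,200,300,290,390)]))
E
```

```text
t: 10.25
tcp_pos: [523.4, -26.9, 36.1]
ee_rot: [0.0, 0.999, -0.033, 0.0]
contact_force: [-0.8, 0.7, 0.4]
grip_width: 15.8
gripper_force: 30.0
t: 10.88
tcp_pos: [523.4, -26.8, 36.1]
ee_rot: [0.0, 0.999, -0.033, -0.0]
contact_force: [-0.0, -0.4, 0.2]
grip_width: 57.6
gripper_force: 0.0
t: 11.5
tcp_pos: [444.4, -21.3, 198.4]
ee_rot: [-0.0, 0.999, -0.033, 0.002]
contact_force: [-0.3, 0.1, 0.1]
grip_width: 91.9
gripper_force: 0.0
t: 12.12
tcp_pos: [384.4, -17.5, 196.1]
ee_rot: [-0.0, 0.999, -0.033, 0.0]
contact_force: [0.3, 0.2, 0.2]
grip_width: 92.2
gripper_force: 0.0
[384.35629372 -17.5017511  196.08561645]
```

View pics/c5.png

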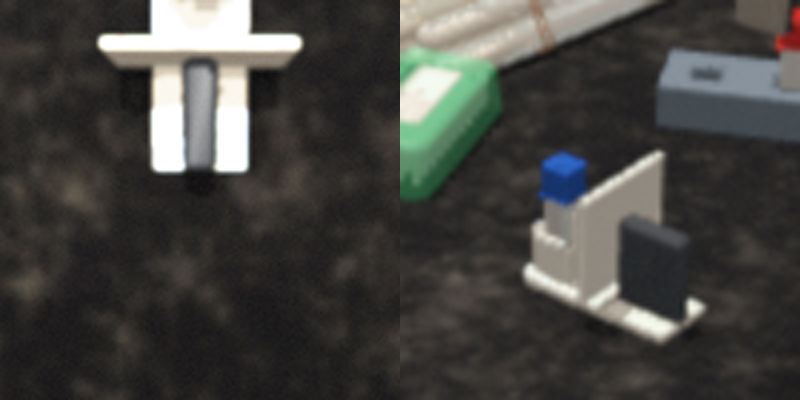

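The cuvette stands upright and fully down in the pocket, and the handle is centred on column 315, in line with the tool. Next I grasp the handle.

```bash
python3 -m handwheel '[0,0,0,3,-0.2,0,0, 0,0,0,3,-0.2,0,0, 0,0,0,2.5,-0.16,0,0, 0,0,0,0,0,-4,0, 0,0,0,0,0,-5,0]'; python3 -m handwheel '[0,0,0,0,0,-4,0, 0,0,0,0,0,-3,0, 0,0,0,0,0,-1.9,0, 0,0,0,0,0,0,0, 0,0,0,0,0,0,100]'; python3 -m handwheel '[0,0,0,0,0,0,180, 0,0,0,0,0,0,255, 0,0,0,0,0,0,255, 0,0,0,0,0,0,255, 0,0,0,0,0,0,255]'; python3 -m handwheel '[0,0,0,0,0,0,255, 0,0,0,0,0,0,255, 0,0,0,0,0,0,255, 0,0,0,0,0,0.5,255, 0,0,0,0,0,1,255]'
```

```text
t: 12.85
tcp_pos: [470.1, -23.2, 105.4]
ee_rot: [-0.0, 0.999, -0.033, 0.001]
contact_force: [0.4, 0.7, -0.1]
grip_width: 91.9
gripper_force: 0.0
t: 13.48
tcp_pos: [469.0, -23.0, 17.5]
ee_rot: [-0.0, 0.999, -0.033, 0.0]
contact_force: [-0.6, -0.3, 0.2]
grip_width: 83.4
gripper_force: 0.0
t: 14.1
tcp_pos: [468.4, -23.2, 17.2]
ee_rot: [0.0, 0.999, -0.033, 0.0]
contact_force: [0.4, 0.4, 0.2]
grip_width: 33.8
gripper_force: 0.0
t: 14.72
tcp_pos: [467.9, -23.1, 32.2]
ee_rot: [-0.0, 0.999, -0.033, -0.001]
contact_force: [-0.1, -0.4, -1.8]
grip_width: 11.8
gripper_force: 30.0
```

```bash
python3 -m handwheel '[0,0,0,0,0,1.5,255, 0,0,2,-0.3,1,1.5,255, 0,0,2,-0.6,2,0,255, 0,0,2,-0.7,2.5,0,255, 0,0,2,-0.7,2.7,0,255]'; python3 -m handwheel '[0,0,2,-0.7,2.7,0,255, 0,0,2,-0.7,2.7,0,255, 0,0,2,-0.7,2.5,0,255, 0,0,2,-0.5,1.7,0,255, 0,0,0.6,-0.3,1.06,0,255]'; python3 -m handwheel '[0,0,0,0,0,-1,255, 0,0,0,0,0,0,255, 0,0,0,0,0,0,255, 0,0,0,0,0,0,255, 0,0,0,0,0,0,255]'
python3 - <<'E'
from h import *
o=get_obs();print(o["tcp_pos"],np.degrees(np.arctan2(rot(o["ee_rot"])[1,0],rot(o["ee_rot"])[0,0])))
p=read_camera("wrist")
im=cv2.cvtColor(p["pixels"],cv2.COLOR_RGB2BGR)[20:260,160:480]
cv2.imwrite("pics/c6.png",cv2.resize(im,(800,600),interpolation=cv2.INTER_CUBIC))
E
```

```text
t: 15.35
tcp_pos: [444.3, 60.8, 62.1]
ee_rot: [-0.0, 0.999, 0.038, -0.0]
contact_force: [0.1, 1.1, -0.7]
grip_width: 12.2
gripper_force: 30.0
t: 15.98
tcp_pos: [415.6, 166.7, 62.0]
ee_rot: [-0.0, 0.994, 0.113, -0.0]
contact_force: [-0.2, -1.1, -1.5]
grip_width: 12.1
gripper_force: 30.0
t: 16.6
tcp_pos: [416.6, 165.2, 52.2]
ee_rot: [0.0, 0.994, 0.111, 0.0]
contact_force: [-0.4, -0.5, -1.5]
grip_width: 11.9
gripper_force: 30.0
[416.6086362  165.2124762   52.21260126] 12.78690669869757
```

View pics/c6.png

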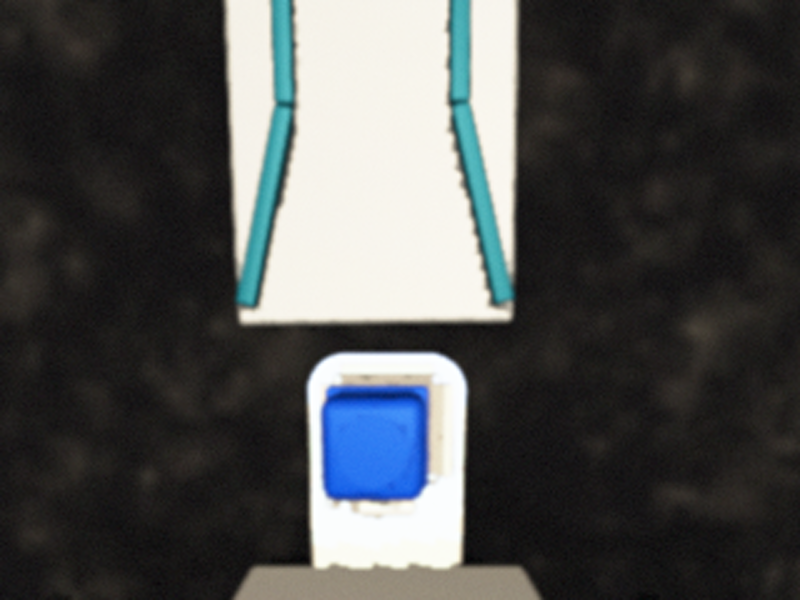

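The track is slightly left of the carrier in the wrist view: track centre is at crop column 375 near and 372 far, and the carrier is at 387. The blue cap is a little left in the pocket, within the play. Next I compute the correction.

Run:
```python
from h import *
p=read_camera("wrist")
c=lambda u,v:(160+u/2.5-.3,20+v/2.5-.3)
yaw=np.radians(12.8);ex=np.array([np.cos(yaw),np.sin(yaw),0]);ey=np.array([-ex[1],ex[0],0])
T=np.array([416.6,165.3,52.2]);u=T[2]-17.3
def loc(n,z,*pts):
    X=atz(p,[c(*q) for q in pts],z)-T; print(n,[(round(float(x@ex),1),round(float(x@ey),1)) for x in X])
loc("track end",5,(240,322),(513,320)); loc("track top",5,(225,5),(519,5))
loc("guide knee inner",13,(294,104),(449,104)); loc("guide far inner",13,(296,5),(450,5)); loc("guide ends in",13,(258,305),(492,302))
loc("carrier sides",u+5,(307,395),(467,395),(311,540),(464,540)); loc("nose",u+5,(387,352))
loc("cap top",u+63,(322,440),(426,440)); loc("cap low",u+45,(326,388),(429,388))
```

```text
track end [(75.5, 37.8), (76.0, -31.8)]
track top [(149.5, 38.9), (149.4, -31.1)]
guide knee inner [(125.0, 22.0), (125.0, -14.1)]
guide far inner [(146.4, 21.2), (146.3, -14.1)]
guide ends in [(79.3, 31.9), (80.0, -25.3)]
carrier sides [(59.3, 17.7), (59.3, -17.1), (26.7, 17.6), (26.8, -17.2)]
nose [(68.5, 0.3)]
cap top [(56.5, 10.1), (56.5, -5.6)]
cap low [(63.1, 10.7), (63.1, -6.8)]
```

```bash
python3 -m handwheel '[0,0,0.3,1.3,0.4,0,255, 0,0,0.2,2,0.6,0,255, 0,0,0,1.98,0.58,0,255, 0,0,0,0,0,-1,255, 0,0,0,0,0,-0.8,255]'; python3 -m handwheel '[0,0,0,0,0,-0.6,255, 0,0,0,0,0,-0.3,255, 0,0,0,0,0,0,255, 0,0,0,0,0,0,255, 0,0,0,0,0,0,255]'
python3 - <<'E'
from h import *
o=get_obs();print(o["tcp_pos"],o["contact_force"])
p=read_camera("wrist")
im=cv2.cvtColor(p["pixels"],cv2.COLOR_RGB2BGR)[70:250,190:430]
cv2.imwrite("pics/c7.png",cv2.resize(im,(800,600),interpolation=cv2.INTER_CUBIC))
E
```

```text
t: 17.32
tcp_pos: [468.2, 180.9, 33.0]
ee_rot: [0.0, 0.993, 0.116, -0.001]
contact_force: [0.1, -0.6, -0.3]
grip_width: 11.8
gripper_force: 30.0
t: 17.95
tcp_pos: [469.4, 181.3, 25.4]
ee_rot: [-0.0, 0.993, 0.116, 0.0]
contact_force: [-0.3, 0.1, -2.0]
grip_width: 11.7
gripper_force: 30.0
[469.41518382 181.3257479   25.37917526] [-0.34177772  0.13476363 -1.95149998]
```

View pics/c7.png

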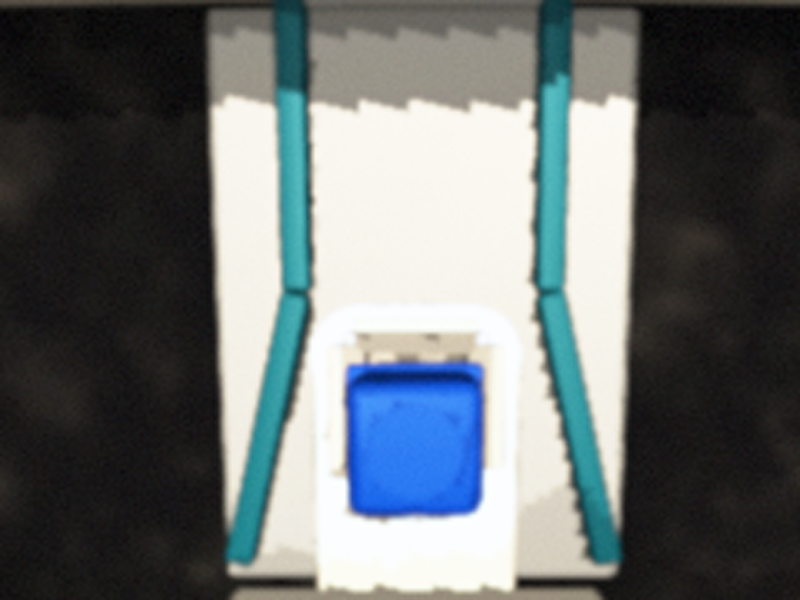

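The cuvette is centred in the pocket again. The carrier centre (column 417) is about 1.1 mm left of the guide centre (column 422), so I'll correct that, lower it and slide in.

```bash
python3 -m handwheel '[0,0,0,0.03,-0.11,0,255, 0,0,0,0,0,-0.15,255, 0,0,0,0,0,-0.12,255, 0,0,0,0,0,0,255, 0,0,0,0,0,0,255]'; python3 -m handwheel '[0,0,0,0.5,0.12,0,255, 0,0,0,0.97,0.23,0,255, 0,0,0,0.97,0.23,0,255, 0,0,0,0.5,0.11,0,255, 0,0,0,0,0,0,255]'
```

```text
t: 18.62
tcp_pos: [469.5, 180.2, 22.3]
ee_rot: [0.0, 0.993, 0.116, -0.0]
contact_force: [0.1, -0.3, -0.4]
grip_width: 11.8
gripper_force: 30.0
t: 19.25
tcp_pos: [499.2, 187.1, 22.2]
ee_rot: [-0.0, 0.993, 0.116, -0.0]
contact_force: [-0.2, -0.8, -0.6]
grip_width: 11.5
gripper_force: 30.0
```

```bash
python3 -m handwheel '[0,0,0,0.5,0.12,0,255, 0,0,0,0.8,0.19,0,255, 0,0,0,0.8,0.19,0,255, 0,0,0,0.4,0.09,0,255, 0,0,0,0,0,0,255]'; python3 -m handwheel '[0,0,0,0.3,0.07,0,255, 0,0,0,0.5,0.12,0,255, 0,0,0,0.5,0.12,0,255, 0,0,0,0.3,0.07,0,255, 0,0,0,0,0,0,255]'
```

```text
t: 19.88
tcp_pos: [524.2, 193.0, 22.3]
ee_rot: [-0.0, 0.993, 0.116, -0.0]
contact_force: [-0.1, 0.5, -1.5]
grip_width: 11.8
gripper_force: 30.0
t: 20.5
tcp_pos: [540.1, 196.8, 22.4]
ee_rot: [-0.0, 0.993, 0.116, 0.0]
contact_force: [0.3, -0.2, -1.6]
grip_width: 12.0
gripper_force: 30.0
```

```bash
python3 -m handwheel '[0,0,0,0.3,0.07,0,255, 0,0,0,0.3,0.07,0,255, 0,0,0,0.3,0.07,0,255, 0,0,0,0.2,0.05,0,255, 0,0,0,0,0,0,255]'; python3 -m handwheel '[0,0,0,0.2,0.05,0,255, 0,0,0,0.2,0.05,0,255, 0,0,0,0.1,0.02,0,255, 0,0,0,0,0,0,255, 0,0,0,0,0,0,255]'
```

```text
t: 21.12
tcp_pos: [550.8, 199.4, 22.2]
ee_rot: [0.0, 0.993, 0.116, -0.0]
contact_force: [-0.2, -0.5, -0.7]
grip_width: 11.4
gripper_force: 30.0
t: 21.75
tcp_pos: [556.1, 200.6, 22.5]
ee_rot: [-0.0, 0.993, 0.116, 0.0]
contact_force: [0.3, -0.1, -2.2]
grip_width: 11.8
gripper_force: 30.0
```

```bash
python3 -m handwheel '[0,0,0,0.1,0.02,0,255, 0,0,0,0.1,0.03,0,255, 0,0,0,0.1,0.02,0,255, 0,0,0,0,0,0,255, 0,0,0,0,0,0,255]'; python3 -m handwheel '[0,0,0,0.1,0.02,0,255, 0,0,0,0,0,0,255, 0,0,0,0,0,0,255, 0,0,0,0,0,0,255, 0,0,0,0,0,0,255]'
python3 - <<'E'
from h import *
o=get_obs();print(o["tcp_pos"],o["contact_force"])
p=read_camera("scene");w=read_camera("wrist")
P=lambda p,a,b,c,d:cv2.resize(cv2.cvtColor(p["pixels"],cv2.COLOR_RGB2BGR)[a:b,c:d],(400,400),interpolation=cv2.INTER_CUBIC)
u=proj(p,[[565,200,45]])[0].astype(int);print(u)
cv2.imwrite("pics/c8.png",np.hstack([P(w,160,320,235,395),P(p,max(0,u[1]-60),u[1]+60,max(0,u[0]-60),u[0]+60)]))
E
```

```text
t: 22.38
tcp_pos: [559.0, 201.3, 22.4]
ee_rot: [-0.0, 0.993, 0.116, 0.0]
contact_force: [0.1, 0.5, -1.5]
grip_width: 12.1
gripper_force: 30.0
t: 23.0
tcp_pos: [559.5, 201.4, 22.3]
ee_rot: [0.0, 0.993, 0.116, -0.0]
contact_force: [-2.9, -1.2, 1.0]
grip_width: 11.8
gripper_force: 30.0
[559.52036765 201.35367977  22.33165073] [-2.86732147 -1.17407941  1.03709603]
[233 294]
```

View pics/c8.png

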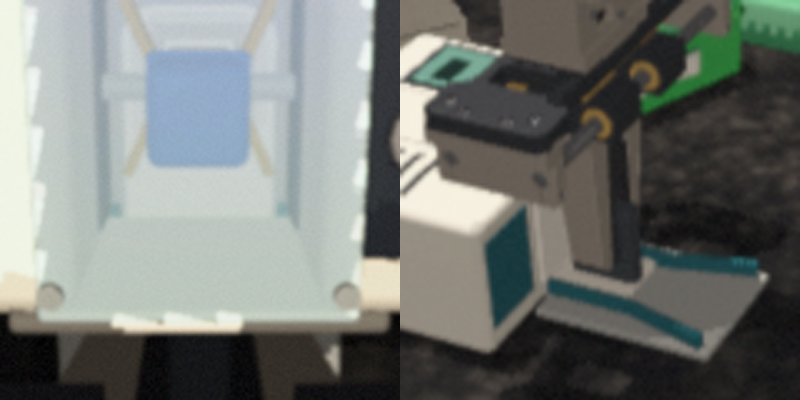

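The cuvette is aboard between the brass contacts and the shield is close to the front, with about 3 N of resistance. I'll push a little more to make sure it is home.

```bash
python3 -m handwheel '[0,0,0,0.05,0.01,0,255, 0,0,0,0,0,0,255, 0,0,0,0,0,0,255, 0,0,0,0,0,0,255, 0,0,0,0,0,0,255]'; python3 -m handwheel '[0,0,0,0.05,0.01,0,255, 0,0,0,0,0,0,255, 0,0,0,0,0,0,255, 0,0,0,0,0,0,255, 0,0,0,0,0,0,255]'
```

```text
t: 23.72
tcp_pos: [559.5, 201.4, 22.2]
ee_rot: [0.0, 0.993, 0.116, -0.001]
contact_force: [-6.3, -0.9, 2.6]
grip_width: 11.9
gripper_force: 30.0
t: 24.35
tcp_pos: [559.5, 201.4, 22.2]
ee_rot: [0.0, 0.993, 0.116, -0.001]
contact_force: [-6.5, -1.3, 3.4]
grip_width: 11.7
gripper_force: 30.0
```

```bash
python3 -m handwheel '[0,0,0,0.1,0.02,0,255, 0,0,0,0,0,0,255, 0,0,0,0,0,0,255, 0,0,0,0,0,0,255, 0,0,0,0,0,0,255]'; python3 -m handwheel '[0,0,0,0.1,0.02,0,255, 0,0,0,0,0,0,255, 0,0,0,0,0,0,255, 0,0,0,0,0,0,255, 0,0,0,0,0,0,255]'
python3 - <<'E'
from h import *
p=read_camera("wrist");save(p,"w9.png")
cv2.imwrite("pics/c9.png",cv2.resize(cv2.cvtColor(p["pixels"],cv2.COLOR_RGB2BGR)[265:315,235:395],(800,250),interpolation=cv2.INTER_CUBIC))
E
```

```text
t: 24.98
tcp_pos: [559.5, 201.4, 22.1]
ee_rot: [0.001, 0.993, 0.116, -0.002]
contact_force: [-8.9, -2.4, 5.8]
grip_width: 11.5
gripper_force: 30.0
t: 25.6
tcp_pos: [559.5, 201.3, 22.1]
ee_rot: [0.001, 0.993, 0.116, -0.003]
contact_force: [-11.8, -3.9, 8.1]
grip_width: 11.8
gripper_force: 30.0
```

```bash
python3 -m handwheel '[0,0,0,-0.15,-0.03,0,255, 0,0,0,0,0,0,255, 0,0,0,0,0,0,200, 0,0,0,0,0,0,0, 0,0,0,0,0,0,0]'; python3 -m handwheel '[0,0,0,0,0,0,0, 0,0,0,0,0,0,0, 0,0,0,0,0,0,0, 0,0,0,0,0,0,0, 0,0,0,0,0,0,0]'; python3 -m handwheel '[0,0,0,0,0,2,0, 0,0,0,0,0,4,0, 0,0,0,0,0,5,0, 0,0,0,-2,-0.5,3,0, 0,0,0,-4,-0.9,0,0]'; python3 -m handwheel '[0,0,0,-4,-1,0,0, 0,0,0,-2,-0.5,0,0, 0,0,0,0,0,0,0, 0,0,0,0,0,0,0, 0,0,0,0,0,0,0]'
python3 - <<'E'
from h import *
p=read_camera("wrist");save(p,"w10.png");g=cv2.cvtColor(p["pixels"],cv2.COLOR_RGB2HSV)
o=get_obs();print(o["tcp_pos"],o["contact_force"])
for t in("cuvette_blue_mid","carrier_handle","carrier_shield","pulser"):
    for r in regions_of(p,t)[:1]:
        m=r["pixels"].astype(np.uint8);print(t,round(r["p"],2),cv2.boundingRect(cv2.findNonZero(m)))
yaw=np.radians(13.3);ex=np.array([np.cos(yaw),np.sin(yaw),0]);ey=np.array([-ex[1],ex[0],0])
H=np.array([559.6,201.3,0])
print(proj(p,[H+ex*a+ey*b+[0,0,z] for a,b,z in((-18,0,53),(18,0,53),(18,30,73),(18,-30,73),(22,30,73),(22,-30,73),(22,50,80),(22,-50,80),(53,0,68))]).round(1).tolist())
c=[int(x) for x in proj(p,[H+ex*18+[0,0,73]])[0]];
for col in(c[0]-30,c[0]-25,c[0]+25): print(col,[(r,*p["pixels"][r,col]) for r in range(c[1]-22,c[1]+10,1)])
E
```

```text
t: 26.28
tcp_pos: [562.2, 202.0, 22.7]
ee_rot: [-0.0, 0.993, 0.116, 0.001]
contact_force: [0.1, -0.6, -0.4]
grip_width: 37.8
gripper_force: 0.0
t: 26.9
tcp_pos: [561.4, 201.8, 22.4]
ee_rot: [0.0, 0.993, 0.116, -0.0]
contact_force: [0.2, 0.0, 0.3]
grip_width: 88.2
gripper_force: 0.0
t: 27.52
tcp_pos: [503.6, 188.9, 166.5]
ee_rot: [-0.001, 0.993, 0.116, 0.004]
contact_force: [0.3, -0.4, -0.5]
grip_width: 92.1
gripper_force: 0.0
t: 28.15
tcp_pos: [442.4, 173.1, 162.6]
ee_rot: [-0.0, 0.993, 0.116, 0.0]
contact_force: [-0.1, 0.1, -0.8]
grip_width: 91.6
gripper_force: 0.0
[442.16248341 173.06679476 162.42759296] [ 0.51956657 -0.44378546 -0.6420778 ]
carrier_handle 0.97 (273, 52, 81, 69)
carrier_shield 0.6 (273, 52, 82, 69)
pulser 0.91 (208, 0, 212, 179)
[[314.4, 115.3], [314.4, 67.4], [272.9, 60.5], [355.8, 60.5], [272.8, 54.6], [355.9, 54.6], [243.2, 52.1], [385.5, 52.1], [314.4, 10.8]]
284 [(38, np.uint8(248), np.uint8(250), np.uint8(251)), (39, np.uint8(250), np.uint8(251), np.uint8(252)), (40, np.uint8(253), np.uint8(253), np.uint8(253)), (41, np.uint8(255), np.uint8(254), np.uint8(254
[... 4005 characters left out ...]
(255), np.uint8(255), np.uint8(255)), (57, np.uint8(255), np.uint8(255), np.uint8(255)), (58, np.uint8(255), np.uint8(254), np.uint8(251)), (59, np.uint8(239), np.uint8(232), np.uint8(211)), (60, np.uint8(177), np.uint8(164), np.uint8(145)), (61, np.uint8(135), np.uint8(125), np.uint8(112)), (62, np.uint8(133), np.uint8(121), np.uint8(110)), (63, np.uint8(134), np.uint8(126), np.uint8(112)), (64, np.uint8(131), np.uint8(122), np.uint8(109)), (65, np.uint8(131), np.uint8(123), np.uint8(109)), (66, np.uint8(133), np.uint8(123), np.uint8(109)), (67, np.uint8(136), np.uint8(124), np.uint8(112)), (68, np.uint8(133), np.uint8(124), np.uint8(110)), (69, np.uint8(128), np.uint8(120), np.uint8(107))]
```

The shield's rear top edge sits 2.5 rows below the pulser's top edge, which is what flush contact predicts, and it is square on both sides. The gripper is clear, so I'm handing in.

```bash
python3 -c "
from plant import sign_off
print(sign_off())"
```

```text
the job is handed in; nothing more can be done
None
```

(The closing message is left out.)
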